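# Load the pressure block and hold the test gauge on its leaning nipple

## Task

Get the pressure block ready for its leak test: put the long sample tube upright and fully down into the block's pocket with one stud (the outer one), let go of it, and only then the short tube into the pocket with two studs. Then take the hand gauge by its black grip, press its open foot squarely onto the leaning nipple until it snaps past the two balls, and push on until the foot is seated on the nipple's collar. Finish while still gripping the gauge and holding it down fully against the valve spring; leave the other things where they are.

Things in the scene. Friction and masses are not known exactly. Their poses are not given: they have to be found in the camera images.
- block: Fixed block on a steel plate 100 (x) x 210 (y) x 10 mm. Origin: underside, near its middle; x away from the robot at yaw 0 (it is turned 0.2 to 0.65 rad clockwise), y left, z up. On the -y half an aluminium part 66 x 96 mm, top 55 mm up, with two round tube pockets; at the +y end a lower pedestal (top 40 mm up) with the leaning nipple.
- pocket_one (a point): Centre of the mouth of the outer pocket (farther from the nipple), one small stud in front of it; 55 mm above the worktop. Vertical hole 16 mm across, flat bottom 30 mm down, mouth chamfered 3 mm.
- pocket_two (a point): Centre of the mouth of the inner pocket, 48 mm from the outer one, two small studs in front of it. Same hole: 16 mm across, 30 mm deep.
- nipple: Leaning steel nipple, fixed to the block. Origin: centre of the flat top face of its round collar (34 mm across, 70 mm above the worktop). z points out along the nipple, 0.45 rad (26 degrees) from vertical, leaning to the block's -x side (the robot); y is the block's y. Shaft 13 mm thick, 32 mm long; two spring balls stick out 3.5 mm at its sides (+y, -y), 22 mm from the collar.
- valve (a joint): Spring valve pin at the nipple's tip: 0 free, grows as it is pushed in (m), at most 0.012. Spring 4.8 N at 0, 600 N/m more. Just snapped and let go it reads about 0.003; with the gauge's foot on the collar 0.010 (about 11 N); fully held means above 0.007.
- ball_left (a joint): Snap ball on the nipple's +y side: 0 out, up to 0.0045 m pushed in. The gauge's lip pushes both in 2.1 mm (about 8 N each, so about 13 N of push) and they spring out again as it snaps on.
- ball_right (a joint): Snap ball on the nipple's -y side, likewise.
- gauge: Loose hand gauge standing on its foot, round about its z axis, 93 mm tall, about 0.12 kg. Origin: centre of the open lower end (the foot's mouth); z up through it. Steel socket 30 mm across from 0 to 36 mm, black flange 48 mm across from 36 to 42 mm, black ribbed grip 32 mm across from 42 to 92 mm, dial on top.
- stand: Fixed grey stand, 60 x 110 x 40 mm, origin under its centre; two holes 15 mm across and 30 mm deep, 26 mm to either side of its middle along its y axis, hold the waiting tubes (either may hold either). A wall cabinet hangs behind the stand, from about 0.6 m ahead of the robot's base and 0.46 m above the worktop: swing the arm past it drawn back.
- long_tube: Long capped sample tube, 105 mm tall, barrel 12 mm, brown-red cap 16 mm across (top 22 mm), 13 g. Starts upright in the stand, its foot 10 mm above the worktop. z up.
- long_foot (a point): Centre of the long tube's underside, on its axis; its z axis is the tube's.
- short_tube: Short capped sample tube, 81 mm tall, barrel 12 mm, violet cap 16 mm across (top 22 mm), 13 g. Starts upright in the stand, foot 10 mm above the worktop.
- short_foot (a point): Centre of the short tube's underside, on its axis.
- timer: Bystander: white timer 68 x 62 x 18 mm lying near the front edge, left of the gauge.
- specimen_cup: Bystander: capped specimen cup 62 mm across, 70 mm tall, behind the gauge on the left.
- reagent: Bystander: brown reagent bottle 34 mm across, 76 mm tall, behind the block on the right.
- nipple_tip (a point): Tip of the free valve pin (fixed point on the nipple's axis, 44 mm from the collar face). The pin is 8.4 mm thick and stands 12 mm out of the shaft.
- gauge_grip (a point): Middle of the gauge's grip, on its axis, 67 mm above the mouth. Inside the foot: mouth 23 mm wide, tapering to a 15.8 mm lip 5 to 12 mm inside, then 23 mm wide up to a ceiling 34 mm inside that pushes the valve pin. It snaps on when the mouth is 7 mm from the collar face; pushed home it is 0 to 3 mm from it.
Things that resemble listed ones, but are neither listed nor needed, are in the scene too. Leave any green look-alike of the gauge alone.

How it is judged:
On the way, in this order (a step that is already met when the one before it is completed fails the run):
1. long tube upright and down in the one-stud pocket, released (horizontal distance between long_foot and pocket_one below 0.004 m and z of long_foot in the frame of pocket_one below -0.026 m and angle between long_tube's own z axis and vertical below 0.2 rad and contact force between the fingers and long_tube below 0.1 N), for 0.2 s.
2. then the short tube upright and down in the two-stud pocket, released (horizontal distance between short_foot and pocket_two below 0.004 m and z of short_foot in the frame of pocket_two below -0.026 m and angle between short_tube's own z axis and vertical below 0.2 rad and contact force between the fingers and short_tube below 0.1 N), for 0.2 s.
3. the gauge has snapped squarely over the nipple's balls (z of gauge in the frame of nipple below 0.0075 m and distance between gauge and nipple below 0.009 m and angle between the z axis of gauge and the z axis of nipple, either way round below 0.14 rad and value of joint each of ball_left, ball_right below 0.001 m and value of joint valve above 0.002 m), for 0.1 s.
At the end, for the whole second after the job is handed in: Fingers still hold the gauge (over 2 N): foot within 5 mm of the collar centre, square within 8 degrees, balls out, valve in over 7 mm (let go it springs back to 3). Long tube in the one-stud, short in the two-stud pocket, feet within 4 mm of bottom and axis, tilt under 0.2 rad (value of joint valve above 0.007 m and value of joint each of ball_left, ball_right below 0.001 m and distance between gauge and nipple below 0.005 m and angle between the z axis of gauge and the z axis of nipple, either way round below 0.14 rad and contact force between the fingers and gauge above 2 N and horizontal distance between long_foot and pocket_one below 0.004 m and z of long_foot in the frame of pocket_one below -0.026 m and angle between each of long_tube, short_tube's own z axis and vertical below 0.2 rad and horizontal distance between short_foot and pocket_two below 0.004 m and z of short_foot in the frame of pocket_two below -0.026 m); the arm keeps its last pose, push and grip.
It fails at once if a bystander (timer, specimen cup, reagent bottle) is pushed more than 30 mm (distance of any of timer, specimen_cup, reagent from where it was at the start of the episode above 0.03 m).
It also fails if it takes over 72 s, if anything falls off the work surface, if the arm or the gripper's body presses on something with over 40 N, if the wrist force passes 120 N, or if a joint passes its speed limit or range.

## Robot

A 7-joint arm with a two-finger parallel gripper is mounted at the origin on a cart in front of the work surface, level with it; the furniture and walls round the work are solid. World frame = base frame: x ahead of the robot, y to its left, z up, the work surface at z = 0. Lengths are in m, angles in rad, forces in N, time in s.
With the tool pointing down it reaches from about 0.4 to 0.875 m from the base axis. Payload 19.3 kg.
Tool frame: the origin (TCP) lies midway between the tips of the shut fingers; the grasp point (between the pads) lies 19 mm behind it (bot.pinch_z is the distance from the TCP to the grasp point, in m); z points along the fingers, y is the line along which they close (so a half turn about z gives the same grasp; the last joint's range is limited). The gripper opens to 85 mm and grips with 20 to 120 N. Pads are 22 mm wide; open, the fingers measure 114 mm over their backs; the gripper's body (76 mm by 85 mm) begins 54 mm behind the grasp point. The pads swing forward as they close: fully open they stand 13 mm farther back than shut.
Start: joints at [-1.184, 0.521, -0.036, 1.599, 0.021, 1.021, -0.113], TCP at [0.276, 0.561, 0.231] pointing down, gripper open.
Joint ranges: [-2.91, 2.91], [-0.3, 2.13], [-1.5, 1.42], [0.17, 2.43], [-1.26, 4.41], [0.16, 1.93], [-2.52, 2.52]. Speed limits (rad/s): [1.89, 1.89, 2.39, 2.39, 3.01, 3.01, 3.01].

## Interface

Orientations are given as [roll, pitch, yaw] about the fixed x, y, z axes, in that order (R = Rz(yaw) Ry(pitch) Rx(roll)).
In Python, from workcell import observe, viewer, bot gives the robot as it stands. The module is installed in compiled form; this text tells all that it offers.
- The arm moves only by the tool play_rows, never from a script. Its argument "motion" is a list of rows, each a list of 7 numbers: the shift along the tool's x, y, z in cm, then the turn, a rotation vector about the tool's x, y, z in rad, then the opening, from -1 (shut) to 1 (fully open), so that 0 is half open. A call has exactly 5 rows; each row is the pose to reach, as a shift and turn from the pose commanded when the call began, along the tool's axes at that moment; what a row does not reach only later rows make up. A row lasts 1/10 s, in which the tool goes at most 50 mm and 8.59 degrees, less where a joint would pass 70% of its speed; a pose out of reach is approached as far as the arm can. A call with a gripper value outside its range is refused whole. The fingers move at their own pace and stop on an object; "squeeze" is the grip in N (left out, the last holds). Time passes only in rows, so rows that repeat a pose let the fingers close, or fill a call up. It gives the time, the measured TCP pose, the force, the opening and the grip force at its end, in the units of the state.
- observe(): the state, without advancing time (a new reading comes with each control period).
- viewer.grab_frame(name): name is "side" or "top"; returns (picture, depth): 384x512x3 uint8, red, green, blue; 384x512 float32, m along the optical axis (not along the pixel's ray), 0 where there is no reading.
- viewer.camera_info(name): a dict with "fx", "fy", "cx", "cy" (pixels), "R" (3x3) and "t" (3): a world point X has camera coordinates R X + t. Camera axes: x right, y down, z forward; pixel columns grow to the right and rows downward; lengths in m; the calibration is good to about 2 mm. A picture is of the moment at which its call begins. camera_info takes no time and is no camera call.
- bot.job_done(): hands the job in; it is judged then, once.
The state is a dict: "clock": time; "qpos": joint angles; "qd": joint speeds; "joint_efforts": joint torques, N m; "position": TCP position; "tool_rot": TCP orientation; "force": force on the tool from outside, world axes, zero at the start; "moment": the same for the moment, N m; "grip_width": finger opening in m; "finger_force": force on a finger pad.
Only numpy, scipy, OpenCV 4.12 (cv2) and the standard library are available. Lean on these libraries where they do the work, as an engineer would, in place of code of your own. Each camera call takes 0.05 s, during which the arm holds its last target. There are 200 camera calls.

## Working session

There is one attempt and no reset: what is moved stays moved. The work goes in short steps, Python scripts to look and compute and a tool call to move; the robot and the scene stay as the last step left them, time stands still between calls to the robot, and variables do not carry over. Pictures are saved under pics/ and viewed, at most 10 in all, crops included, and the job is handed in when it is done.

Besides the shell and the picture viewer there is one more tool, called after ">>>" as name([rows], argument=value, ...), one row to a line, values as JSON. play_rows: Moves the arm, as the interface text tells. Its arguments: {"type":"object","properties":{"motion":{"type":"array"},"squeeze":{"type":"number"}},"required":["motion"]}

```bash
mkdir -p pics; cat > h.py <<'E'
import numpy as np,cv2
from workcell import observe,viewer,bot
def grab(n,save=None):
    im,d=viewer.grab_frame(n); c=viewer.camera_info(n)
    np.savez(''+n+'.npz',im=im,d=d)
    if save: cv2.imwrite('pics/'+save,im[:,:,::-1])
    return im,d,c
def cloud(d,c):
    v,u=np.mgrid[:d.shape[0],:d.shape[1]]
    P=np.stack([(u-c['cx'])*d/c['fx'],(v-c['cy'])*d/c['fy'],d],-1)
    return (P-np.array(c['t']))@np.array(c['R'])
E
python3 - <<'E'
from h import *
print(observe())
for n in('top','side'):
    im,d,c=grab(n); print(n,c)
    cv2.imwrite(f'pics/{n}0.png',cv2.resize(im[:,:,::-1],(800,600),interpolation=cv2.INTER_CUBIC))
E
```

```text
{'clock': 0.0, 'qpos': array([-1.18422853,  0.5220161 , -0.03630507,  1.59997218,  0.0212055 ,
        1.02106883, -0.11280286]), 'qd': array([ 0.00090822,  0.00010054,  0.00142323,  0.00017482,  0.0006238 ,
       -0.00040924,  0.0009999 ]), 'joint_efforts': array([ 1.24075217e-03, -9.27124000e+01,  1.98057912e+00, -3.69952655e+01,
        1.79942593e-02,  8.13704770e-03,  3.85661610e-05]), 'position': array([0.27556302, 0.56062632, 0.2307375 ]), 'tool_rot': array([-3.14051706e+00,  9.07801159e-05,  2.68479493e+00]), 'force': array([-0.24312919, -0.57442979,  0.10780201]), 'moment': array([-0.04723139,  0.02704091, -0.02235637]), 'finger_force': 0.0, 'grip_width': 0.08531643191121296}
top {'fx': 381.2438698618164, 'fy': 381.2438698618164, 'cx': 252.60643255319786, 'cy': 189.3965307960475, 'R': array([[ 0.00433999, -0.99978097, -0.02047392],
       [-0.99660636, -0.00264139, -0.08227266],
       [ 0.08220056,  0.0207615 , -0.99639953]]), 't': array([-0.03955797,  0.53403935,  1.17396229])}
side {'fx': 348.1679057821907, 'fy': 348.1679057821907, 'cx': 252.90479478876998, 'cy': 193.2244645518891, 'R': array([[-0.99699343, -0.07730568,  0.00528594],
       [-0.03894999,  0.44101846, -0.89665245],
       [ 0.06698513, -0.89416248, -0.44270356]]), 't': array([0.51339923, 0.13111866, 1.06827183])}
```

View pics/top0.png

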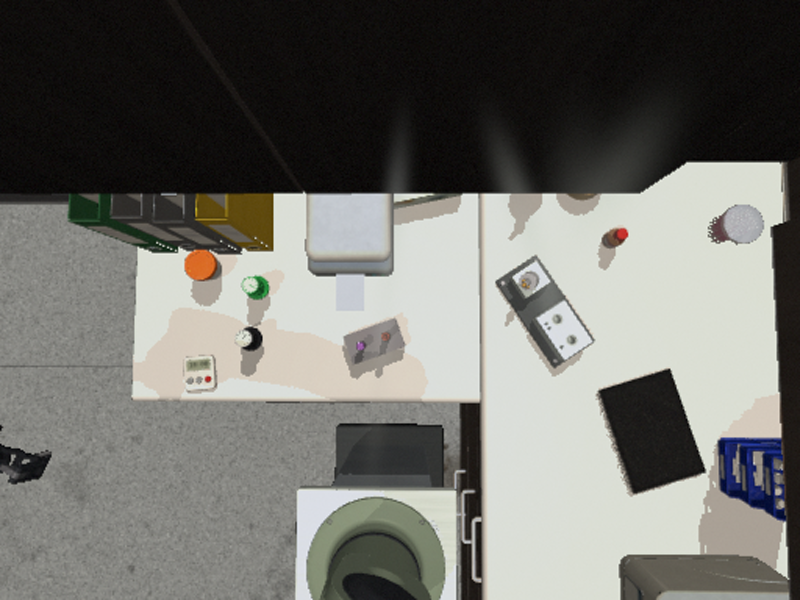

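View pics/side0.png

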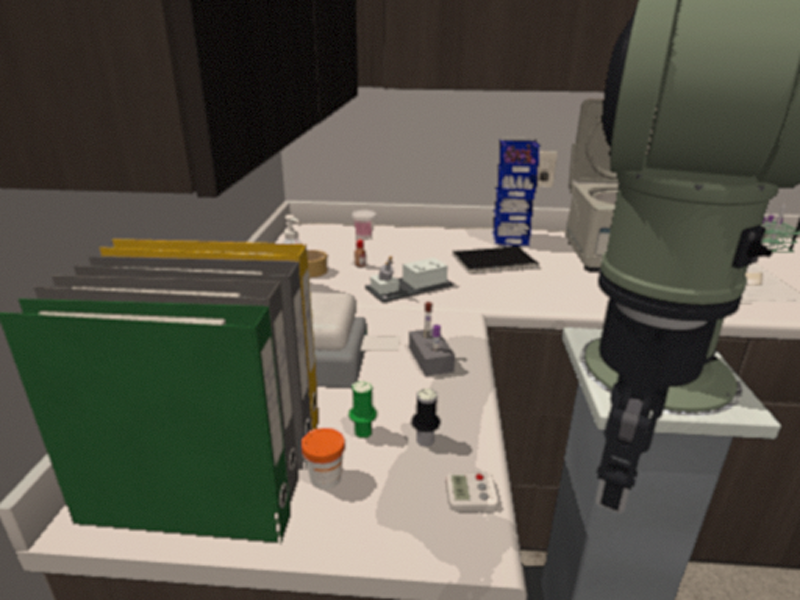

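Top view (800 px): tubes in the stand at (361,345) violet and (386,337) red; black gauge (249,338); block around (545,315), nipple (527,283), pockets about (557,318) and (572,340). I'll measure by depth, and view a crop of the block.

```bash
python3 - <<'E'
from h import *
z=np.load('top.npz');im,d=z['im'],z['d'];c=viewer.camera_info('top');P=cloud(d,c)
s=.64
def reg(u0,u1,v0,v1,lo,hi,name):
    u0,u1,v0,v1=[int(x*s) for x in(u0,u1,v0,v1)]
    Q=P[v0:v1,u0:u1].reshape(-1,3);q=Q[(Q[:,2]>lo)&(Q[:,2]<hi)]
    if len(q)<3: print(name,len(q));return
    (cx,cy),r=cv2.minEnclosingCircle(q[:,:2].astype(np.float32))
    print(name,len(q),'mean',q.mean(0).round(4),'max',q[:,2].max().round(4),'encl',round(cx,4),round(cy,4),round(r,4))
    return q
reg(350,375,330,360,.08,.11,'short cap'); reg(375,400,325,352,.1,.13,'long cap')
reg(230,270,320,360,.08,.11,'gauge top');reg(230,270,320,360,.06,.11,'gauge up');reg(230,270,270,300,.08,.11,'green');
reg(340,410,310,385,-.01,.01,'table')
q=reg(340,410,310,385,.033,.047,'stand');print(cv2.minAreaRect((q[:,:2]*1000).astype(np.float32)))
q=reg(520,600,295,365,.05,.06,'alu');print(cv2.minAreaRect((q[:,:2]*1000).astype(np.float32)))
q=reg(485,600,245,380,.006,.06,'plate');print(cv2.minAreaRect((q[:,:2]*1000).astype(np.float32)))
reg(500,560,255,310,.062,.085,'collar');reg(500,560,255,310,.09,.13,'tip')
cv2.imwrite('pics/c1.png',cv2.resize(im[160:240,312:392,::-1],(600,600),interpolation=cv2.INTER_CUBIC))
E
```

```text
short cap 23 mean [0.4351 0.0266 0.0883] max 0.0942 encl 0.4308 0.0255 0.0046
long cap 22 mean [ 0.4528 -0.0212  0.1146] max 0.1197 encl 0.4525 -0.0211 0.0064
gauge top 105 mean [0.4486 0.2469 0.0915] max 0.0986 encl 0.4487 0.2483 0.0163
gauge up 123 mean [0.4485 0.2453 0.0883] max 0.0986 encl 0.4485 0.2476 0.017
green 102 mean [0.5491 0.2356 0.0915] max 0.0975 encl 0.5493 0.2368 0.0164
table 1435 mean [ 0.4277  0.0048 -0.    ] max 0.0082 encl 0.4341 0.0052 0.102
stand 650 mean [0.4444 0.0034 0.0399] max 0.046 encl 0.4444 0.0034 0.0622
((444.3987731933594, 3.6352081298828125), (59.89905548095703, 110.05105590820312), 19.856584548950195)
alu 654 mean [ 0.4667 -0.3645  0.0552] max 0.06 encl 0.467 -0.3632 0.0574
((467.06964111328125, -364.5711975097656), (96.33673095703125, 66.7880859375), 33.8626823425293)
plate 2008 mean [ 0.5016 -0.3352  0.0301] max 0.06 encl 0.5034 -0.3434 0.1597
((508.7412414550781, -333.35528564453125), (229.11849975585938, 267.1402282714844), 88.76136779785156)
collar 82 mean [ 0.5616 -0.2958  0.0709] max 0.0804 encl 0.561 -0.295 0.0179
tip 23 mean [ 0.5519 -0.2824  0.1002] max 0.1119 encl 0.5519 -0.2825 0.0088
```

View pics/c1.png

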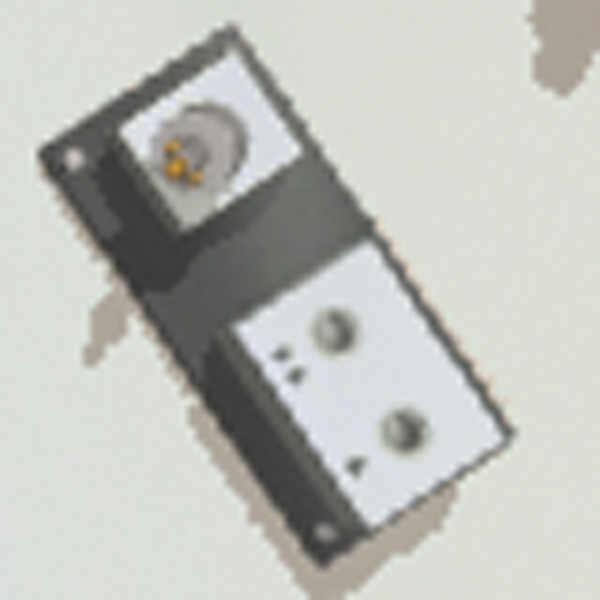

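One-stud pocket at crop (405,430), two-stud pocket (335,330), collar around (210,145). The block's yaw is about -0.98, consistent with the nipple leaning toward the robot's side.

```bash
cat >> h.py <<'E'
from scipy.spatial.transform import Rotation as Ro
def ray(n,u,v,z):
    c=viewer.camera_info(n);R=np.array(c['R']);t=np.array(c['t'])
    o=-R.T@t;r=R.T@np.array([(u-c['cx'])/c['fx'],(v-c['cy'])/c['fy'],1]);return o+r*(z-o[2])/r[2]
def proj(n,X):
    c=viewer.camera_info(n);p=np.array(c['R'])@np.array(X)+c['t'];return p[0]/p[2]*c['fx']+c['cx'],p[1]/p[2]*c['fy']+c['cy']
def go(pos,Rt,o=None):
    """shift (cm) and turn in tool axes from the measured pose to TCP pos, rotation Rt"""
    o=o or observe();R0=Ro.from_euler('xyz',o['tool_rot'])
    d=R0.inv().apply(np.array(pos)-o['position'])*100;w=(R0.inv()*Rt).as_rotvec()
    print('go',d.round(2),w.round(3),'| at',o['position'].round(4),o['tool_rot'].round(3),'t',o['clock'],'F',o['force'].round(1),'w',round(o['grip_width'],4),round(float(o['finger_force']),1))
down=lambda yaw:Ro.from_euler('xyz',[np.pi,0,yaw])
E
python3 - <<'E'
from h import *
p1=ray('top',312+405/7.5-.5,160+430/7.5-.5,.055);p2=ray('top',312+335/7.5-.5,160+330/7.5-.5,.055)
print(p1,p2,np.linalg.norm(p1-p2),np.degrees(np.arctan2(*(p2-p1)[1::-1])))
for q in[(235,325),(372,240),(512,435),(370,530)]:print(ray('top',312+q[0]/7.5-.5,160+q[1]/7.5-.5,.055))
c=viewer.camera_info('top');z=np.load('top.npz');P=cloud(z['d'],c)[160:205,312:355].reshape(-1,3)
q=P[(P[:,2]>.05)&(P[:,2]<.085)]
# points on collar plane
n=np.array([-.557*np.sin(.45),.83*np.sin(.45),np.cos(.45)])
print(len(q),n)
for x in ((210,145),(178,160)):print(ray('top',312+x[0]/7.5-.5,160+x[1]/7.5-.5,.07),ray('top',312+x[0]/7.5-.5,160+x[1]/7.5-.5,.1096))
go([.40,.15,.25],down(2.1));go([.453,-.021,.2],down(1.833))
E
```

```text
[ 0.4494055  -0.37883131  0.055     ] [ 0.48948431 -0.35158966  0.055     ] 0.04846048890237756 34.20402779995265
[ 0.49136469 -0.31151366  0.055     ]
[ 0.52589742 -0.3671034   0.055     ]
[ 0.44758037 -0.42147184  0.055     ]
[ 0.40939227 -0.36409971  0.055     ]
152 [-0.2422758   0.36102139  0.9004471 ]
[ 0.56268466 -0.29941377  0.07      ] [ 0.55829154 -0.29120516  0.1096    ]
[ 0.55662226 -0.2865812   0.07      ] [ 0.5524392  -0.27881723  0.1096    ]
go [-29.28 -31.37  -1.89] [-0.001  0.     0.585] | at [0.2756 0.5606 0.2308] [-3.141  0.     2.685] t 0.1 F [ 0.3 -0.4  0.9] w 0.0856 0.0
go [-41.58 -44.37   3.13] [-0.001  0.     0.852] | at [0.2756 0.5606 0.2308] [-3.141  0.     2.685] t 0.1 F [ 0.3 -0.4  0.9] w 0.0856 0.0
```

>>> play_rows([
  [-3.3,-3.5,0,0,0,0,0.5],
  [-6.6,-7,0,0,0,0,0.5],
  [-9.9,-10.6,0,0,0,0,0.5],
  [-13.2,-14.1,0,0,0,0,0.5],
  [-16.6,-17.7,0,0,0,0,0.5],
])

```text
clock: 0.6
position: [0.3466, 0.3269, 0.2312]
tool_rot: [-3.141, -0.0, 2.685]
force: [2.3, 0.1, 0.7]
grip_width: 0.0643
finger_force: 0.0
```

>>> play_rows([
  [-3.3,-3.5,0,0,0,0,0.5],
  [-6.6,-7,0,0,0,0,0.5],
  [-9.9,-10.6,0,0,0,0,0.5],
  [-13.2,-14.1,0,0,0,0,0.5],
  [-16.6,-17.7,0,0,0,0,0.5],
])

```text
clock: 1.1
position: [0.4176, 0.0949, 0.2314]
tool_rot: [3.141, 0.0, 2.685]
force: [1.1, 0.1, -0.9]
grip_width: 0.064
finger_force: 0.0
```

```bash
python3 - <<'E'
from h import *
go([.453,-.021,.16],down(1.833))
E
```

```text
go [-8.29 -8.84  7.14] [ 0.    -0.     0.852] | at [0.4176 0.0949 0.2314] [3.141 0.    2.685] t 1.1 F [ 1.1  0.1 -0.9] w 0.064 0.0
```

>>> play_rows([
  [-3,-3,2,0,0,0.15,0.3],
  [-5,-5,4,0,0,0.3,0.3],
  [-8.3,-8.8,6,0,0,0.45,0.3],
  [-8.3,-8.8,7.1,0,0,0.6,0.3],
  [-8.3,-8.8,7.1,0,0,0.75,0.3],
])

```text
clock: 1.6
position: [0.4524, -0.0207, 0.1588]
tool_rot: [-3.139, 0.0, 1.925]
force: [-0.3, 0.6, 0.2]
grip_width: 0.0553
finger_force: 0.0
```

```bash
python3 - <<'E'
from h import *
grab('side','s1.png');im,d,c=grab('top')
print(proj('side',[.453,-.021,.115]))
z=np.load('side.npz')['im']
u,v=map(int,proj('side',[.453,-.021,.12]))
cv2.imwrite('pics/s1c.png',cv2.resize(z[v-60:v+60,u-75:u+75,::-1],(750,600),interpolation=cv2.INTER_CUBIC));print(u-75,v-60)
go([.453,-.021,.085],down(1.833))
E
```

```text
(np.float64(273.79602901917275), np.float64(193.5828860642214))
198 132
go [-0.18 -0.04  7.48] [-0.001  0.     0.098] | at [ 0.4528 -0.0191  0.1598] [-3.14   0.     1.931] t 1.7 F [-0.9  0.2  0.8] w 0.0554 0.0
```

View pics/s1c.png

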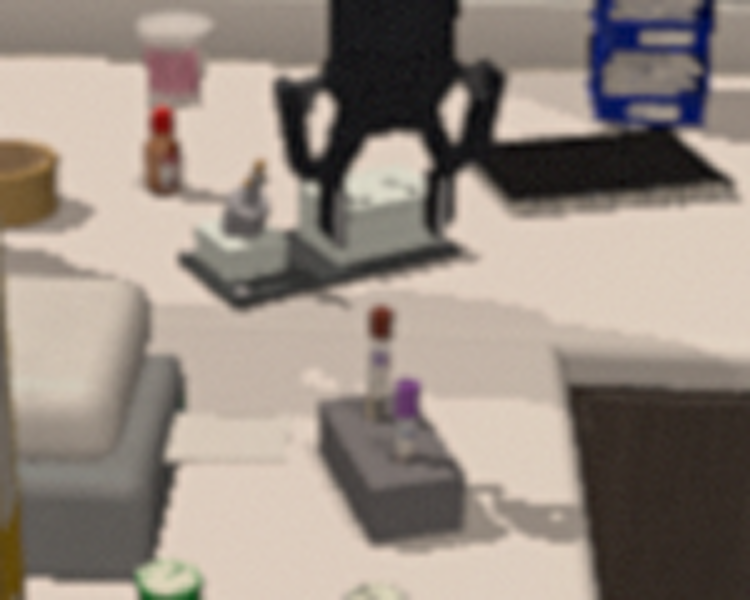

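The cap appears exactly where predicted (crop (380,308)), with the gripper centred over it. Descend and grip.

>>> play_rows([
  [-0.1,0,3,0,0,0,0.3],
  [-0.2,0,6,0,0,0,0.3],
  [-0.2,0,7.5,0,0,0,0.3],
  [-0.2,0,7.5,0,0,0,0.3],
  [-0.2,0,7.5,0,0,0,0.3],
])

```text
clock: 2.2
position: [0.454, -0.0206, 0.0858]
tool_rot: [3.141, -0.0, 1.938]
force: [0.9, -0.6, 0.5]
grip_width: 0.0554
finger_force: 0.0
```

>>> play_rows([
  [0,0,0,0,0,0,-1],
  [0,0,0,0,0,0,-1],
  [0,0,0,0,0,0,-1],
  [0,0,0,0,0,0,-1],
  [0,0,0,0,0,0,-1],
], squeeze=25)

```text
clock: 2.7
position: [0.4544, -0.0206, 0.086]
tool_rot: [3.14, 0.0, 1.935]
force: [-0.9, 0.0, 8.6]
grip_width: 0.0149
finger_force: 24.3
```

>>> play_rows([
  [0,0,-1.5,0,0,0,-1],
  [0,0,-4,0,0,0,-1],
  [0,0,-7,0,0,0,-1],
  [0,0,-10,0,0,0,-1],
  [0,0,-11,0,0,0,-1],
])

```text
clock: 3.2
position: [0.4548, -0.0207, 0.1979]
tool_rot: [3.138, 0.001, 1.935]
force: [-0.1, -0.7, -1.2]
grip_width: 0.015
finger_force: 24.5
```

```bash
python3 - <<'E'
from h import *
go([.4494,-.3788,.19],down(.698))
E
```

```text
go [-33.27 -13.26   0.77] [ 0.003 -0.002  1.237] | at [ 0.4548 -0.0207  0.1979] [3.138e+00 1.000e-03 1.935e+00] t 3.2 F [-0.1 -0.7 -1.2] w 0.015 24.5
```

>>> play_rows([
  [-4,-1.6,0,0,0,0.13,-1],
  [-8.5,-3.4,0,0,0,0.26,-1],
  [-13,-5.2,0,0,0,0.39,-1],
  [-17.5,-7,0,0,0,0.52,-1],
  [-22,-8.8,0,0,0,0.65,-1],
])

```text
clock: 3.7
position: [0.4496, -0.2594, 0.1952]
tool_rot: [3.141, -0.0, 1.28]
force: [2.0, 0.8, 0.5]
grip_width: 0.0149
finger_force: 24.5
```

```bash
python3 - <<'E'
from h import *
go([.4494,-.3788,.19],down(.698))
E
```

```text
go [-11.45   3.4    0.52] [ 0.    -0.     0.582] | at [ 0.4496 -0.2594  0.1952] [ 3.141 -0.     1.28 ] t 3.7 F [2.  0.8 0.5] w 0.0149 24.5
```

>>> play_rows([
  [-3.5,1,0.1,0,0,0.14,-1],
  [-7,2,0.3,0,0,0.28,-1],
  [-11,3.3,0.5,0,0,0.42,-1],
  [-11.5,3.4,0.5,0,0,0.56,-1],
  [-11.5,3.4,0.5,0,0,0.58,-1],
])

```text
clock: 4.2
position: [0.4493, -0.3786, 0.1896]
tool_rot: [-3.141, 0.001, 0.7]
force: [-0.4, -0.4, -0.2]
grip_width: 0.0145
finger_force: 24.5
```

```bash
python3 - <<'E'
from h import *
im,d,c=grab('side');im2,d2,c2=grab('top')
o=observe();p=o['position'].copy()
u,v=map(int,proj('side',[.449,-.379,.1]))
A=cv2.resize(im[v-40:v+40,u-50:u+30,::-1],(400,600//1*400//600),interpolation=cv2.INTER_CUBIC)
A=cv2.resize(im[v-40:v+40,u-40:u+40,::-1],(400,400),interpolation=cv2.INTER_CUBIC)
B=cv2.resize(im2[160:240,312:392,::-1],(400,400),interpolation=cv2.INTER_CUBIC)
cv2.imwrite('pics/s2.png',np.hstack([A,B]));print(u-40,v-40,'foot pred',proj('side',p-[0,0,.076]),'pocket1',proj('side',[.4494,-.3788,.055]),'pocket2',proj('side',[.4895,-.3516,.055]))
go([.4494,-.3788,.101],down(.698))
E
```

```text
236 117 foot pred (np.float64(276.6104566355582), np.float64(154.35451240219288)) pocket1 (np.float64(276.29889555490234), np.float64(167.89951856326763)) pocket2 (np.float64(266.1303085108632), np.float64(170.1170507733779))
go [-0.2   0.12  8.88] [-0.001  0.     0.01 ] | at [ 0.4502 -0.3767  0.1898] [-3.141  0.     0.708] t 4.3 F [-0.   0.4 -0.6] w 0.0145 24.5
```

View pics/s2.png

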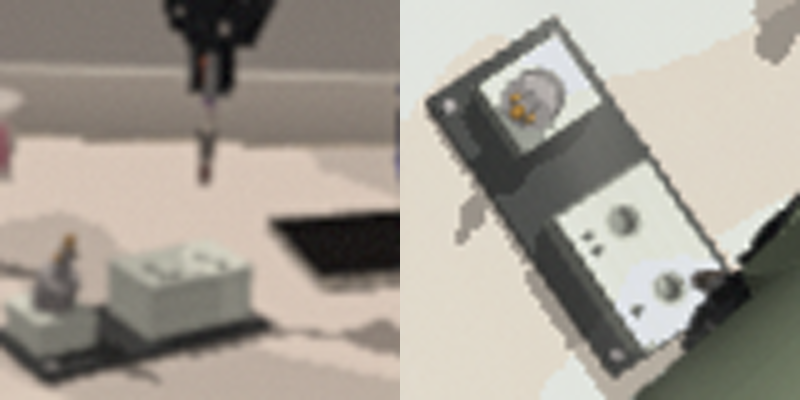

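Foot appears at crop (204,183), within a pixel of the prediction, above the one-stud pocket (~(205,257)). Descend.

>>> play_rows([
  [-0.1,0,2,0,0,0,-1],
  [-0.1,0,4,0,0,0,-1],
  [-0.1,0,5.5,0,0,0,-1],
  [-0.1,0,6.5,0,0,0,-1],
  [-0.1,0,7.2,0,0,0,-1],
])

```text
clock: 4.8
position: [0.4498, -0.3781, 0.1185]
tool_rot: [3.141, -0.0, 0.707]
force: [-0.7, -0.3, -0.1]
grip_width: 0.0148
finger_force: 28.4
```

```bash
python3 - <<'E'
from h import *
go([.4494,-.3788,.101],down(.698))
E
```

```text
go [-0.08  0.02  1.75] [ 0.001 -0.     0.009] | at [ 0.4498 -0.3781  0.1185] [ 3.141 -0.     0.707] t 4.8 F [-0.7 -0.3 -0.1] w 0.0148 28.4
```

>>> play_rows([
  [-0.1,0,0.6,0,0,0,-1],
  [-0.1,0,1.2,0,0,0,-1],
  [-0.1,0,1.6,0,0,0,-1],
  [-0.1,0,1.8,0,0,0,-1],
  [-0.1,0,1.8,0,0,0,-1],
])

```text
clock: 5.3
position: [0.4486, -0.3787, 0.1001]
tool_rot: [-3.141, 0.0, 0.705]
force: [-1.4, -0.4, -0.3]
grip_width: 0.0144
finger_force: 28.4
```

>>> play_rows([
  [0,0,0,0,0,0,-0.2],
  [0,0,0,0,0,0,-0.2],
  [0,0,0,0,0,0,-0.2],
  [0,0,-1,0,0,0,-0.2],
  [0,0,-4,0,0,0,-0.1],
])

```text
clock: 5.8
position: [0.4477, -0.3781, 0.1396]
tool_rot: [-3.138, 0.001, 0.705]
force: [0.8, -0.2, 0.1]
grip_width: 0.0386
finger_force: 0.0
```

>>> play_rows([
  [0,0,-2,0,0,0,-0.1],
  [0,0,-5,0,0,0,0],
  [0,0,-6,0,0,0,0],
  [0,0,-6,0,0,0,0],
  [0,0,-6,0,0,0,0],
])

```text
clock: 6.3
position: [0.4485, -0.3785, 0.1999]
tool_rot: [-3.141, -0.0, 0.705]
force: [0.2, -0.2, -0.5]
grip_width: 0.0427
finger_force: 0.0
```

```bash
python3 - <<'E'
from h import *
im,d,c=grab('side');P=cloud(d,c)
u,v=map(int,proj('side',[.449,-.379,.1]))
A=cv2.resize(im[v-40:v+40,u-40:u+40,::-1],(500,500),interpolation=cv2.INTER_CUBIC)
cv2.imwrite('pics/s3.png',A);print(u-40,v-40)
print('cap top pred crop',(np.array(proj('side',[.4494,-.3788,.130]))-[u-40,v-40])*6.25)
go([.4356,.0275,.15],down(1.935))
E
```

```text
236 117
cap top pred crop [256.01252051 208.23520263]
go [ 25.33 -31.74   4.98] [-1.00e-03 -0.00e+00 -1.23e+00] | at [ 0.4484 -0.3784  0.1995] [-3.141  0.     0.705] t 6.35 F [ 0.4  0.6 -0.8] w 0.0426 0.0
```

View pics/s3.png

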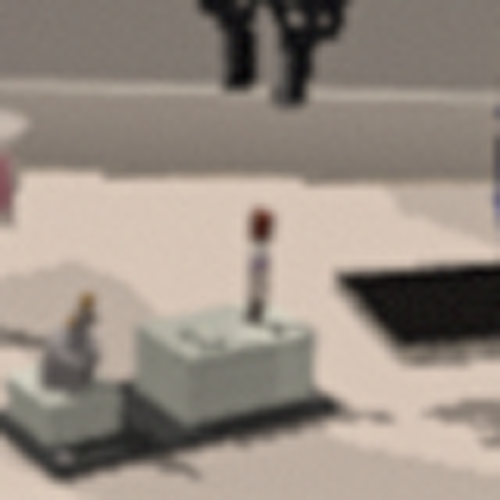

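The long tube stands upright in the outer pocket, cap top at (262,210) vs. (256,208) predicted: seated. On to the short tube.

>>> play_rows([
  [2.6,-3.3,0,0,0,-0.13,0.2],
  [5.4,-6.7,0,0,0,-0.26,0.3],
  [8.4,-10.5,0,0,0,-0.39,0.3],
  [11.5,-14.4,0,0,0,-0.52,0.3],
  [14.5,-18.2,0,0,0,-0.65,0.3],
])

```text
clock: 6.85
position: [0.4403, -0.1442, 0.1995]
tool_rot: [-3.14, 0.0, 1.36]
force: [2.2, 0.7, 0.2]
grip_width: 0.0558
finger_force: 0.0
```

```bash
python3 - <<'E'
from h import *
go([.4356,.0275,.15],down(1.935))
E
```

```text
go [16.69 -4.04  4.96] [-0.001 -0.    -0.575] | at [ 0.4403 -0.1442  0.1995] [-3.14  0.    1.36] t 6.85 F [2.2 0.7 0.2] w 0.0558 0.0
```

>>> play_rows([
  [4,-1,0.5,0,0,-0.13,0.3],
  [8,-2,1.5,0,0,-0.26,0.3],
  [12,-3,3,0,0,-0.4,0.3],
  [16,-3.9,4.5,0,0,-0.52,0.3],
  [16.7,-4,5,0,0,-0.575,0.3],
])

```text
clock: 7.35
position: [0.4366, 0.0295, 0.1484]
tool_rot: [-3.139, -0.002, 1.94]
force: [-0.8, -1.1, 0.3]
grip_width: 0.0556
finger_force: 0.0
```

>>> play_rows([
  [0,0,0,0,0,0,0.3],
  [0,0,0,0,0,0,0.3],
  [0,0,0,0,0,0,0.3],
  [0,0,1,0,0,0,0.3],
  [0,0,2,0,0,0,0.3],
])

```text
clock: 7.85
position: [0.438, 0.025, 0.1298]
tool_rot: [3.141, 0.0, 1.928]
force: [0.5, -1.2, -0.7]
grip_width: 0.0554
finger_force: 0.0
```

```bash
python3 - <<'E'
from h import *
go([.4356,.0275,.0615],down(1.935))
E
```

```text
go [ 0.32 -0.15  6.83] [ 0.001  0.    -0.007] | at [0.438  0.025  0.1298] [3.141 0.    1.928] t 7.85 F [ 0.5 -1.2 -0.7] w 0.0554 0.0
```

>>> play_rows([
  [0.2,-0.1,2,0,0,0,0.3],
  [0.2,-0.1,4.5,0,0,0,0.3],
  [0.2,-0.1,6.8,0,0,0,0.3],
  [0.2,-0.1,6.8,0,0,0,0.3],
  [0.2,-0.1,6.8,0,0,0,0.3],
])

```text
clock: 8.35
position: [0.4359, 0.0264, 0.0622]
tool_rot: [-3.14, -0.0, 1.929]
force: [0.8, -0.5, 1.2]
grip_width: 0.056
finger_force: 0.0
```

>>> play_rows([
  [0,0,0,0,0,0,-1],
  [0,0,0,0,0,0,-1],
  [0,0,0,0,0,0,-1],
  [0,0,0,0,0,0,-1],
  [0,0,0,0,0,0,-1],
], squeeze=25)

```text
clock: 8.85
position: [0.4367, 0.0271, 0.0629]
tool_rot: [3.14, 0.0, 1.93]
force: [0.1, -0.5, 8.1]
grip_width: 0.0147
finger_force: 24.7
```

>>> play_rows([
  [0,0,-1.5,0,0,0,-1],
  [0,0,-4,0,0,0,-1],
  [0,0,-7,0,0,0,-1],
  [0,0,-11,0,0,0,-1],
  [0,0,-13.5,0,0,0,-1],
])

```text
clock: 9.35
position: [0.4366, 0.0269, 0.1998]
tool_rot: [3.14, 0.0, 1.929]
force: [0.8, 0.9, 0.4]
grip_width: 0.0147
finger_force: 24.6
```

```bash
python3 - <<'E'
from h import *
go([.4895,-.3516,.195],down(.593))
E
```

```text
go [-37.3   -8.33   0.47] [ 2.000e-03 -1.000e-03  1.336e+00] | at [0.4366 0.0269 0.1998] [3.14  0.    1.929] t 9.35 F [0.8 0.9 0.4] w 0.0147 24.6
```

>>> play_rows([
  [-4,-0.9,0,0,0,0.14,-1],
  [-8.5,-1.9,0,0,0,0.28,-1],
  [-13,-2.9,0,0,0,0.42,-1],
  [-17.5,-3.9,0,0,0,0.56,-1],
  [-22,-4.9,0,0,0,0.7,-1],
])

```text
clock: 9.85
position: [0.4677, -0.1979, 0.1978]
tool_rot: [3.141, -0.001, 1.225]
force: [1.3, 0.6, -0.7]
grip_width: 0.0148
finger_force: 24.6
```

```bash
python3 - <<'E'
from h import *
go([.4895,-.3516,.19],down(.593))
E
```

```text
go [-13.72   7.27   0.77] [ 0.001 -0.001  0.632] | at [ 0.4677 -0.1979  0.1978] [ 3.141e+00 -1.000e-03  1.225e+00] t 9.85 F [ 1.3  0.6 -0.7] w 0.0148 24.6
```

>>> play_rows([
  [-4,2,0,0,0,0.14,-1],
  [-8,4.2,0.3,0,0,0.28,-1],
  [-12,6.4,0.6,0,0,0.42,-1],
  [-13.7,7.3,0.8,0,0,0.56,-1],
  [-13.7,7.3,0.8,0,0,0.63,-1],
])

```text
clock: 10.35
position: [0.4898, -0.3528, 0.1891]
tool_rot: [3.141, 0.002, 0.591]
force: [-1.2, 0.4, 0.3]
grip_width: 0.0144
finger_force: 24.6
```

>>> play_rows([
  [0,0,0,0,0,0,-1],
  [0,0,1,0,0,0,-1],
  [0,0,2,0,0,0,-1],
  [0,0,3,0,0,0,-1],
  [0,0,4,0,0,0,-1],
])

```text
clock: 10.85
position: [0.4906, -0.3493, 0.1483]
tool_rot: [-3.141, -0.0, 0.601]
force: [-0.5, -0.0, -0.6]
grip_width: 0.0145
finger_force: 24.6
```

```bash
python3 - <<'E'
from h import *
go([.4895,-.3516,.09],down(.593))
im,d,c=grab('side')
go([.4895,-.3516,.09],down(.593))
E
```

```text
go [-0.22  0.13  5.83] [-0.    -0.     0.008] | at [ 0.4906 -0.3493  0.1483] [-3.141 -0.     0.601] t 10.85 F [-0.5 -0.  -0.6] w 0.0145 24.6
go [-0.19  0.19  5.68] [-0.002  0.001  0.008] | at [ 0.4901 -0.349   0.1469] [-3.14e+00  1.00e-03  6.01e-01] t 10.9 F [-0.3  0.8 -3.8] w 0.0141 24.6
```

>>> play_rows([
  [-0.2,0.1,1.5,0,0,0,-1],
  [-0.2,0.1,3,0,0,0,-1],
  [-0.2,0.1,4.2,0,0,0,-1],
  [-0.2,0.1,5.2,0,0,0,-1],
  [-0.2,0.1,5.8,0,0,0,-1],
])

```text
clock: 11.4
position: [0.489, -0.3516, 0.0901]
tool_rot: [-3.14, 0.001, 0.6]
force: [-2.5, 0.4, 1.8]
grip_width: 0.0144
finger_force: 25.2
```

```bash
python3 - <<'E'
from h import *
go([.4895,-.3516,.078],down(.593))
E
```

```text
go [0.04 0.03 1.21] [-0.001  0.001  0.007] | at [ 0.489  -0.3516  0.0901] [-3.14e+00  1.00e-03  6.00e-01] t 11.4 F [-2.5  0.4  1.8] w 0.0144 25.2
```

>>> play_rows([
  [0,0,0.4,0,0,0,-1],
  [0,0,0.8,0,0,0,-1],
  [0,0,1.1,0,0,0,-1],
  [0,0,1.2,0,0,0,-1],
  [0,0,1.2,0,0,0,-1],
])

```text
clock: 11.9
position: [0.4893, -0.3517, 0.0792]
tool_rot: [-3.141, 0.0, 0.6]
force: [-4.7, 0.6, -1.8]
grip_width: 0.0144
finger_force: 25.1
```

>>> play_rows([
  [0,0,0,0,0,0,-0.2],
  [0,0,0,0,0,0,-0.2],
  [0,0,0,0,0,0,-0.2],
  [0,0,-1,0,0,0,-0.2],
  [0,0,-4,0,0,0,-0.2],
])

```text
clock: 12.4
position: [0.4887, -0.3511, 0.1186]
tool_rot: [-3.139, 0.001, 0.6]
force: [-0.2, 0.3, 0.5]
grip_width: 0.0343
finger_force: 0.0
```

>>> play_rows([
  [0,0,-4,0,0,0,-0.1],
  [0,0,-8,0,0,0,0],
  [0,0,-11,0,0,0,0.2],
  [0,0,-11,0,0,0,0.4],
  [0,0,-11,0,0,0,0.4],
])

```text
clock: 12.9
position: [0.4898, -0.3517, 0.2301]
tool_rot: [3.14, -0.001, 0.6]
force: [0.0, -1.0, -1.1]
grip_width: 0.0598
finger_force: 0.0
```

```bash
python3 - <<'E'
from h import *
im,d,c=grab('side');im2,d2,c2=grab('top')
u,v=map(int,proj('side',[.51,-.33,.08]))
A=cv2.resize(im[v-25:v+25,u-25:u+25,::-1],(400,400),interpolation=cv2.INTER_CUBIC)
x,y=map(int,proj('top',[.557,-.288,.08]));print(u-25,v-25,x-20,y-20)
B=cv2.resize(im2[y-20:y+20,x-20:x+20,::-1],(400,400),interpolation=cv2.INTER_CUBIC)
cv2.imwrite('pics/s4.png',np.hstack([A,B]))
print('short cap pred crop',(np.array(proj('side',[.4895,-.3516,.106]))-[u-25,v-25])*8,'long',(np.array(proj('side',[.4494,-.3788,.130]))-[u-25,v-25])*8)
n=np.array([-.557*np.sin(.45),.83*np.sin(.45),np.cos(.45)])
C=np.array([.561,-.297,.07])
for k in(0,.044):print((np.array(proj('side',C+k*n))-[u-25,v-25]+.5)*8,(np.array(proj('top',C+k*n))-[x-20,y-20]+.5)*10)
go([.4485,.2475,.2],down(2.07))
E
```

```text
235 141 316 160
short cap pred crop [251.336705   136.81412379] long [335.69602625  74.54105937]
[100.30932076 246.24945626] [232.00163252 198.89831237]
[119.60838657 182.04464874] [205.41232514 220.55419686]
go [ 30.44 -51.73   2.91] [-1.00e-03 -0.00e+00 -1.47e+00] | at [ 0.4893 -0.3513  0.2287] [-3.141  0.     0.6  ] t 13.0 F [ 0.1 -0.4  0.2] w 0.0596 0.0
```

View pics/s4.png

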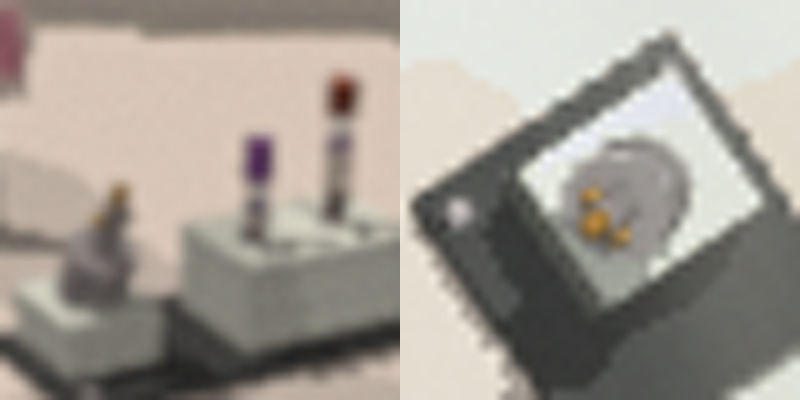

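Both tubes are seated upright (violet in the two-stud pocket). Nipple pin tip at top-crop (197,222), balls at (190,195)/(222,237), which puts the collar near (0.561,-0.2945,0.07). Now to the gauge.

>>> play_rows([
  [2.3,-4,0,0,0,0,0.4],
  [4.7,-8,0,0,0,0,0.4],
  [7.2,-12.2,0,0,0,0,0.4],
  [9.7,-16.5,0,0,0,0,0.4],
  [12.2,-20.7,0,0,0,0,0.4],
])

```text
clock: 13.5
position: [0.4724, -0.11, 0.2285]
tool_rot: [-3.141, 0.001, 0.6]
force: [1.4, 1.2, -0.4]
grip_width: 0.0597
finger_force: 0.0
```

>>> play_rows([
  [2.3,-4,0,0,0,-0.14,0.4],
  [4.7,-8,0,0,0,-0.28,0.4],
  [7.2,-12.2,0,0,0,-0.42,0.4],
  [9.7,-16.5,0,0,0,-0.56,0.4],
  [12.2,-20.7,0,0,0,-0.7,0.4],
])

```text
clock: 14.0
position: [0.4563, 0.1298, 0.2288]
tool_rot: [-3.141, 0.001, 1.306]
force: [1.4, -0.3, -0.6]
grip_width: 0.0596
finger_force: 0.0
```

```bash
python3 - <<'E'
from h import *
go([.4485,.2475,.16],down(2.07))
E
```

```text
go [11.16 -3.83  6.88] [-0.001  0.    -0.764] | at [0.4563 0.1298 0.2288] [-3.141e+00  1.000e-03  1.306e+00] t 14.0 F [ 1.4 -0.3 -0.6] w 0.0596 0.0
```

>>> play_rows([
  [3,-1,0.5,0,0,-0.14,0.4],
  [6,-2,2,0,0,-0.28,0.4],
  [9,-3,4,0,0,-0.42,0.4],
  [11.1,-3.8,6,0,0,-0.57,0.4],
  [11.2,-3.8,6.9,0,0,-0.72,0.4],
])

```text
clock: 14.5
position: [0.4489, 0.2484, 0.1577]
tool_rot: [-3.138, -0.0, 2.03]
force: [-0.3, -0.6, -0.0]
grip_width: 0.0602
finger_force: 0.0
```

>>> play_rows([
  [0,0,0,0,0,0,0.4],
  [0,0,0,0,0,0,0.4],
  [0,0,1,0,0,0,0.4],
  [0,0,2,0,0,0,0.4],
  [0,0,3,0,0,0,0.4],
])

```text
clock: 15.0
position: [0.4506, 0.2457, 0.1295]
tool_rot: [-3.142, 0.0, 2.018]
force: [-0.9, -0.6, -0.1]
grip_width: 0.0596
finger_force: 0.0
```

```bash
python3 - <<'E'
from h import *
go([.4485,.2475,.053],down(2.07))
grab('side')
go([.4485,.2475,.053],down(2.07))
z=np.load('side.npz')['im']
u,v=map(int,proj('side',[.4485,.2475,.09]))
cv2.imwrite('pics/s5.png',cv2.resize(z[v-45:v+55,u-50:u+50,::-1],(500,500),interpolation=cv2.INTER_CUBIC))
print([(np.array(proj('side',[.4485,.2475,h]))-[u-50,v-45]+.5)*5 for h in(0,.093)])
E
```

```text
go [ 0.25 -0.11  7.65] [-0.     0.    -0.052] | at [0.4506 0.2457 0.1295] [-3.142  0.     2.018] t 15.0 F [-0.9 -0.6 -0.1] w 0.0596 0.0
go [ 0.25 -0.02  7.51] [-0.002  0.    -0.051] | at [0.4499 0.2454 0.1281] [-3.14   0.     2.019] t 15.05 F [-2.2 -1.  -2.4] w 0.0597 0.0
[array([250.5449955 , 375.87745299]), array([256.1754858 , 223.98435038])]
```

View pics/s5.png

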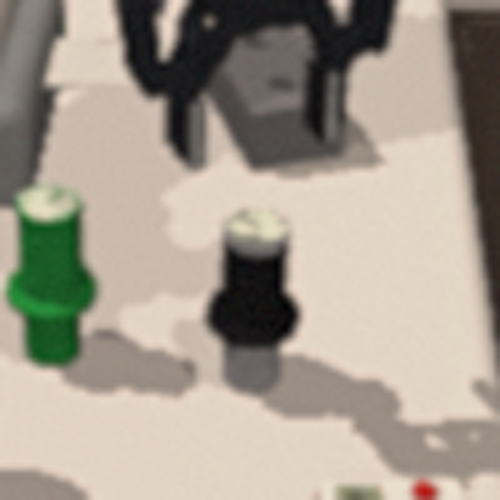

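Gauge seen at (256,222) top / (250,380) base, matching; the fingers straddle its x. Descend, grip and lift.

>>> play_rows([
  [0.2,-0.05,2,0,0,0,0.4],
  [0.2,-0.05,4,0,0,0,0.4],
  [0.2,-0.05,6,0,0,0,0.4],
  [0.2,-0.05,7.6,0,0,0,0.4],
  [0.2,-0.05,7.6,0,0,0,0.4],
])

```text
clock: 15.55
position: [0.4484, 0.2467, 0.0525]
tool_rot: [-3.139, 0.001, 2.019]
force: [-0.6, 0.6, 0.6]
grip_width: 0.0602
finger_force: 0.0
```

>>> play_rows([
  [0,0,0,0,0,0,-1],
  [0,0,0,0,0,0,-1],
  [0,0,0,0,0,0,-1],
  [0,0,0,0,0,0,-1],
  [0,0,0,0,0,0,-1],
], squeeze=80)

```text
clock: 16.05
position: [0.4498, 0.2477, 0.0553]
tool_rot: [3.14, -0.0, 2.02]
force: [-2.7, -1.1, 7.9]
grip_width: 0.0308
finger_force: 78.7
```

>>> play_rows([
  [0,0,-1.5,0,0,0,-1],
  [0,0,-4,0,0,0,-1],
  [0,0,-7,0,0,0,-1],
  [0,0,-11,0,0,0,-1],
  [0,0,-15,0,0,0,-1],
])

```text
clock: 16.55
position: [0.449, 0.2472, 0.2062]
tool_rot: [3.142, -0.0, 2.019]
force: [0.7, 1.3, -0.9]
grip_width: 0.0307
finger_force: 79.3
```

```bash
cat >> h.py <<'E'
yaw=np.radians(-56);L=np.array([-np.cos(yaw),-np.sin(yaw),0])
N=L*np.sin(.45)+np.array([0,0,np.cos(.45)]);C=np.array([.5608,-.2945,.07])
def tilt(y,a=.45):return Ro.from_rotvec(np.cross([0,0,1],L)*a)*down(y)
def gpose(h,g=.053): return C+N*(h+g)  # TCP when the gauge mouth is h above the collar
E
python3 - <<'E'
from h import *
print(gpose(.12),tilt(1.08).apply([0,0,1]),-N)
go(gpose(.12),tilt(1.08))
E
```

```text
[ 0.51872127 -0.23211572  0.22577735] [ 0.24322964 -0.36060277 -0.9004471 ] [ 0.24322964 -0.36060277 -0.9004471 ]
go [-46.21 -14.51  -1.96] [-0.269 -0.381  0.923] | at [0.449  0.2472 0.2062] [ 3.142 -0.     2.019] t 16.55 F [ 0.7  1.3 -0.9] w 0.0307 79.3
```

>>> play_rows([
  [-3.5,-1.1,-0.5,0,0,0.12,-1],
  [-7.5,-2.3,-1,0,0,0.24,-1],
  [-12,-3.8,-2,0,0,0.36,-1],
  [-16.5,-5.2,-2.5,0,0,0.48,-1],
  [-21,-6.6,-3,0,0,0.6,-1],
])

```text
clock: 17.05
position: [0.481, 0.028, 0.2353]
tool_rot: [3.141, -0.001, 1.415]
force: [1.4, 0.5, -2.4]
grip_width: 0.0304
finger_force: 79.2
```

```bash
python3 - <<'E'
from h import *
go(gpose(.12),tilt(1.08))
E
```

```text
go [-25.11   7.76   0.93] [-0.358 -0.277  0.329] | at [0.481  0.028  0.2353] [ 3.141e+00 -1.000e-03  1.415e+00] t 17.05 F [ 1.4  0.5 -2.4] w 0.0304 79.2
```

>>> play_rows([
  [-4,1.2,0,-0.06,-0.045,0.055,-1],
  [-8,2.5,0,-0.13,-0.1,0.12,-1],
  [-12,3.7,0,-0.2,-0.155,0.185,-1],
  [-16.5,5.1,0,-0.27,-0.21,0.25,-1],
  [-21,6.5,0,-0.34,-0.265,0.315,-1],
])

```text
clock: 17.55
position: [0.5138, -0.1891, 0.2352]
tool_rot: [2.756, 0.201, 1.058]
force: [0.5, 0.1, -2.0]
grip_width: 0.0305
finger_force: 79.2
```

```bash
python3 - <<'E'
from h import *
go(gpose(.08),tilt(1.08));print(observe()['qpos'].round(2))
E
```

```text
go [-3.29  1.8   6.46] [-0.014 -0.011  0.017] | at [ 0.5138 -0.1891  0.2352] [2.756 0.201 1.058] t 17.55 F [ 0.5  0.1 -2. ] w 0.0305 79.2
[-0.69  0.41  0.95  2.12 -0.06  0.46 -0.26]
```

>>> play_rows([
  [-1.6,0.9,1,-0.01,-0.01,0.01,-1],
  [-3.3,1.8,3,-0.01,-0.01,0.02,-1],
  [-3.3,1.8,5,-0.01,-0.01,0.02,-1],
  [-3.3,1.8,6.5,-0.01,-0.01,0.02,-1],
  [-3.3,1.8,6.5,-0.01,-0.01,0.02,-1],
])

```text
clock: 18.05
position: [0.5277, -0.2459, 0.1875]
tool_rot: [2.747, 0.204, 1.037]
force: [-0.4, 1.2, -0.1]
grip_width: 0.0303
finger_force: 79.4
```

```bash
python3 - <<'E'
from h import *
go(gpose(.05,.0545),tilt(1.08))
im,d,c=grab('side');im2,d2,c2=grab('top')
go(gpose(.05,.0545),tilt(1.08))
o=observe();R=Ro.from_euler('xyz',o['tool_rot']);m=o['position']+R.apply([0,0,.0545]);
u,v=map(int,proj('side',C+N*.06));x,y=map(int,proj('top',C+N*.06))
A=cv2.resize(im[v-25:v+25,u-25:u+25,::-1],(400,400),interpolation=cv2.INTER_CUBIC)
B=cv2.resize(im2[y-25:y+25,x-25:x+25,::-1],(400,400),interpolation=cv2.INTER_CUBIC)
cv2.imwrite('pics/s6.png',np.hstack([A,B]))
f=lambda X:((np.array(proj('side',X))-[u-25,v-25]+.5)*8).round(),((np.array(proj('top',X))-[x-25,y-25]+.5)*8+[400,0]).round()
f=lambda X:(((np.array(proj('side',X))-[u-25,v-25]+.5)*8).round(),((np.array(proj('top',X))-[x-25,y-25]+.5)*8+[400,0]).round())
print('mouth',m,f(m),'tip',f(C+N*.044),'collar',f(C),'gaugetop',f(m-R.apply([0,0,.093])))
E
```

```text
go [-0.06  0.2   2.69] [-0.009 -0.001 -0.001] | at [ 0.5277 -0.2459  0.1875] [2.747 0.204 1.037] t 18.05 F [-0.4  1.2 -0.1] w 0.0303 79.4
go [-0.1   0.12  2.82] [-0.007 -0.001 -0.001] | at [ 0.5282 -0.2454  0.1889] [2.745 0.203 1.037] t 18.15 F [ 0.8  0.5 -0.9] w 0.0305 79.4Traceback (most recent call last):
  File "<stdin>", line 10, in <module>
NameError: name 'X' is not defined. Did you mean: 'x'?
```

View pics/s6.png

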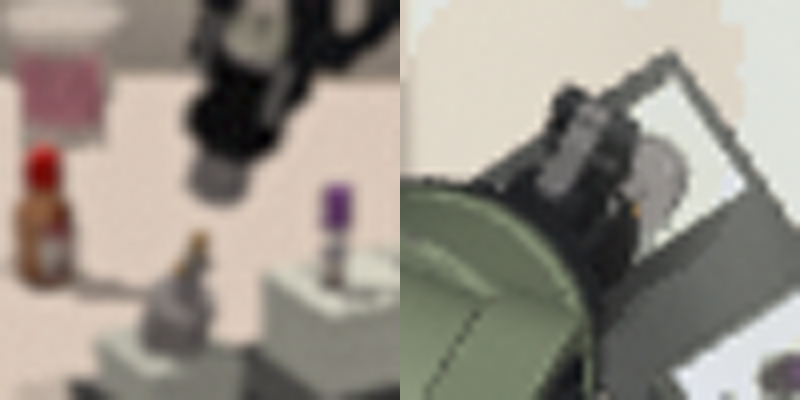

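Side crop: mouth centre at (215,190), nipple tip (200,235), collar (178,300), all in line. Advance along the axis.

>>> play_rows([
  [-0.1,0.15,0.7,-0.007,0,0,-1],
  [-0.1,0.15,1.4,-0.007,0,0,-1],
  [-0.1,0.15,2.1,-0.007,0,0,-1],
  [-0.1,0.15,2.7,-0.007,0,0,-1],
  [-0.1,0.15,2.7,-0.007,0,0,-1],
])

```text
clock: 18.65
position: [0.5353, -0.2567, 0.164]
tool_rot: [2.739, 0.204, 1.038]
force: [0.4, -0.5, -1.0]
grip_width: 0.0307
finger_force: 79.4
```

```bash
python3 - <<'E'
from h import *
go(gpose(.02,.0545),tilt(1.08))
E
```

```text
go [-0.01  0.02  3.  ] [-0.001 -0.001 -0.001] | at [ 0.5353 -0.2567  0.164 ] [2.739 0.204 1.038] t 18.65 F [ 0.4 -0.5 -1. ] w 0.0307 79.4
```

>>> play_rows([
  [0,0,0.5,0,0,0,-1],
  [0,0,1,0,0,0,-1],
  [0,0,1.5,0,0,0,-1],
  [0,0,2,0,0,0,-1],
  [0,0,2.4,0,0,0,-1],
])

```text
clock: 19.15
position: [0.5413, -0.2652, 0.1426]
tool_rot: [2.739, 0.204, 1.038]
force: [-3.9, -0.1, 0.0]
grip_width: 0.0304
finger_force: 79.6
```

```bash
python3 - <<'E'
from h import *
go(gpose(.0,.0545),tilt(1.08));o=observe();print(Ro.from_euler('xyz',o['tool_rot']).inv().apply(o['force']),o['moment'])
E
```

```text
go [-0.02  0.    2.62] [-0.001 -0.001 -0.001] | at [ 0.5413 -0.2652  0.1426] [2.739 0.204 1.038] t 19.15 F [-3.9 -0.1  0. ] w 0.0304 79.6
[-2.0334959  -3.21019692 -0.96262986] [ 0.68003729  1.17112143 -0.300001  ]
```

>>> play_rows([
  [-0.05,-0.1,0.4,0,0,0,-1],
  [-0.05,-0.1,0.8,0,0,0,-1],
  [-0.05,-0.1,1.2,0,0,0,-1],
  [-0.05,-0.1,1.6,0,0,0,-1],
  [-0.05,-0.1,1.6,0,0,0,-1],
])

```text
clock: 19.65
position: [0.544, -0.271, 0.1279]
tool_rot: [2.739, 0.204, 1.038]
force: [-1.2, -1.7, -5.8]
grip_width: 0.0299
finger_force: 79.3
```

```bash
python3 - <<'E'
from h import *
go(gpose(.0,.0545),tilt(1.08));o=observe();print(Ro.from_euler('xyz',o['tool_rot']).inv().apply(o['force']),o['moment'])
E
```

```text
go [0.03 0.11 1.02] [-0.001 -0.001 -0.001] | at [ 0.544  -0.271   0.1279] [2.739 0.204 1.038] t 19.65 F [-1.2 -1.7 -5.8] w 0.0299 79.3
[-0.88487366 -2.53294179  5.5324536 ] [ 0.49249275  0.85565091 -0.20695137]
```

>>> play_rows([
  [-0.05,-0.05,0.3,0,0,0,-1],
  [-0.05,-0.05,0.6,0,0,0,-1],
  [-0.05,-0.05,0.9,0,0,0,-1],
  [-0.05,-0.05,1,0,0,0,-1],
  [-0.05,-0.05,1,0,0,0,-1],
])

```text
clock: 20.15
position: [0.5463, -0.2741, 0.1205]
tool_rot: [2.738, 0.202, 1.038]
force: [-19.5, 21.6, 43.5]
grip_width: 0.0306
finger_force: 86.0
```

```bash
python3 - <<'E'
from h import *
go(gpose(.0,.0545),tilt(1.08));o=observe();print(Ro.from_euler('xyz',o['tool_rot']).inv().apply(o['force']),o['moment'])
E
```

```text
go [0.03 0.08 0.19] [ 0.001 -0.003 -0.001] | at [ 0.5463 -0.2741  0.1205] [2.738 0.202 1.038] t 20.15 F [-19.5  21.6  43.5] w 0.0306 86.0
[ -0.17459998  -8.09315943 -51.65543169] [ 1.19573684  2.02881485 -0.38993642]
```

Axial force 52 N at about the seated depth. Ease off slightly and check.

>>> play_rows([
  [0,-0.05,-0.05,0,0,0,-1],
  [0,-0.05,-0.05,0,0,0,-1],
  [0,-0.05,-0.05,0,0,0,-1],
  [0,-0.05,-0.05,0,0,0,-1],
  [0,-0.05,-0.05,0,0,0,-1],
])

```text
clock: 20.65
position: [0.5462, -0.274, 0.1206]
tool_rot: [2.737, 0.202, 1.038]
force: [-10.8, 12.4, 28.1]
grip_width: 0.0305
finger_force: 82.5
```

```bash
python3 - <<'E'
from h import *
go(gpose(.0,.0545),tilt(1.08));o=observe();print(Ro.from_euler('xyz',o['tool_rot']).inv().apply(o['force']),o['moment'])
im,d,c=grab('side');im2,d2,c2=grab('top')
u,v=map(int,proj('side',C+N*.04));x,y=map(int,proj('top',C+N*.03))
A=cv2.resize(im[v-25:v+25,u-25:u+25,::-1],(400,400),interpolation=cv2.INTER_CUBIC)
B=cv2.resize(im2[y-25:y+25,x-25:x+25,::-1],(400,400),interpolation=cv2.INTER_CUBIC)
cv2.imwrite('pics/s7.png',np.hstack([A,B]))
f=lambda X:(((np.array(proj('side',X))-[u-25,v-25]+.5)*8).round())
print([f(C+N*k) for k in (0,.036,.042,.1)])
E
```

```text
go [0.03 0.08 0.2 ] [ 0.001 -0.003 -0.001] | at [ 0.5462 -0.274   0.1206] [2.737 0.202 1.038] t 20.65 F [-10.8  12.4  28.1] w 0.0305 82.5
[ -0.57276173  -3.04599078 -32.37858309] [ 0.76307054  1.07743134 -0.24363003]
[array([188., 264.]), array([204., 212.]), array([207., 203.]), array([234., 113.])]
```

View pics/s7.png

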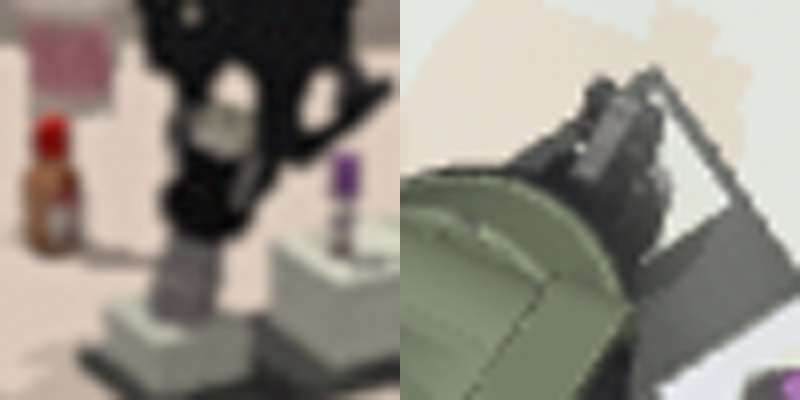

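The steel socket runs without a gap onto the collar, and a hard stop at 32 N confirms it is seated. Handing in.

```bash
python3 -c "
from h import *
print(bot.job_done())"
```

```text
the job is handed in; nothing more can be done
None
```

The job is handed in at about 20.8 s; no verdict came back, and I had no direct valve or ball reading. The long tube stands in the one-stud pocket and the short tube in the two-stud pocket. The gripped gauge is pressed onto the nipple collar with about 32 N, where it met a hard stop with no visible gap.

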